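Refit the damper knob on its keyed spindle and open the extraction

ROBOT

A 6-joint arm with a two-finger parallel gripper is mounted at the origin on the work surface. World frame = base frame: x ahead of the robot, y to its left, z up, the work surface at z = 0. Lengths are in m, angles in rad, forces in N, time in s.
With the tool pointing down it reaches from about 0.35 to 0.975 m from the base axis. Payload 7.1 kg.
Tool frame: the origin (TCP) lies between the finger pads, 19 mm behind the fingertips; this is the grasp point; z points along the fingers, y is the line along which they close (so a half turn about z gives the same grasp; the last joint's range is limited). The gripper opens to 88 mm and grips with 3 to 60 N. Pads are 20 mm wide; open, the fingers measure 115 mm over their backs; the gripper's body (75 mm by 178 mm) begins 61 mm behind the grasp point.
Start: joints at [-1.354, 0.423, 1.63, -0, 1.089, -0.019], TCP at [0.146, -0.608, 0.241] pointing down, gripper open.
Joint ranges: [-3, 3], [-0.9, 2.11], [0.09, 2.58], [-1.31, 4.45], [0.11, 2.69], [-2.54, 2.54]. Speed limits (rad/s): [2.39, 2.39, 3.01, 3.14, 3.14, 3.14].

INTERFACE

Orientations are given as a rotation vector (axis times angle).
In Python, from station import robot gives the robot as it stands.
- The arm moves only by the shell command python3 -m crank 'ROWS' [FORCE]. ROWS is JSON, a list of rows, each a list of 3 entries, a list of its own where there are three numbers: the shift along the tool's x, y, z in mm, then the turn, a rotation vector about the tool's x, y, z in degrees, then the finger opening in mm, from 0 to 87.8. In form: [[[tx, ty, tz], [ax, ay, az], grip], ...]. A call has 1 to 5 rows; each row shifts and turns the commanded pose from where the row before left it, along the tool's axes as they then stand; what a row does not reach is not made up. A row lasts 1/12 s, in which the tool goes at most 41.7 mm and 7.16 degrees, less where a joint would pass 70% of its speed; a pose out of reach is approached as far as the arm can. A call with a gripper value outside its range is refused whole. The fingers move at their own pace and stop on an object; FORCE is the grip in N (left out, the last holds). Time passes only in rows, so rows that do not move let the fingers close. It gives the time, the measured TCP pose, the force, the opening and the grip force at its end, in the units of the state.
- robot.observe(): the state, without advancing time (a new reading comes with each control period).
- robot.snapshot(name): name is "scene" or "top" or "wrist"; returns the picture (384x512x3 uint8, red, green, blue); there is no depth.
- robot.get_calibration(name): a dict with "camera_matrix" (3x3 intrinsics, pixels), "distortion" ([k1, k2, p1, p2, k3] as OpenCV has them; the pictures are not rectified), "extrinsics" (4x4, takes a point from camera to world coordinates); the wrist camera has in their place "T_tool_cam" (4x4, takes a point from camera to tool coordinates, whose origin is the TCP and whose axes are the flange's). Camera axes: x right, y up, looking along -z (the intrinsics and any distortion apply to the point x, -y, -z); pixel columns grow to the right and rows downward; lengths in m; the calibration is good to about 2 mm. A picture is of the moment at which its call begins: read the wrist's pose just before it. get_calibration takes no time and is no camera call.
- robot.finish_job(): hands the job in; it is judged then, once.
The state is a dict: "clock": time; "joint_positions": joint angles; "qd": joint speeds; "effort": joint torques, N m; "position": TCP position; "ee_rot": TCP orientation; "contact_force": force on the tool from outside, world axes, zero at the start; "moment": the same for the moment, N m; "finger_gap": opening from 0.0 (shut) to 1.0 (fully open); "finger_force": force on a finger pad.
Only numpy, scipy, OpenCV 4.12 (cv2) and the standard library are available. Lean on these libraries where they do the work, as an engineer would, in place of code of your own. Each camera call takes 0.05 s, during which the arm holds its last target. There are 200 camera calls.

TASK

The knob has come off the fume-extraction damper. Take the black pointer knob from the blue tray, set it upright on the brass keyed spindle on top of the white damper box with its pointer on the dial's marked side, and turn it slowly under a light push until keys and keyways line up and it drops fully home - never force it down while it is still riding on the keys. Then turn it clockwise until its white pointer stands at the orange open mark, and let go, leaving everything else where it is.

Things in the scene. Friction and masses are not known exactly. Their poses are not given: they have to be found in the camera images.
- knob: Loose black plastic pointer knob, about 60 g, upright in the blue tray. Origin: centre of its underside, z up through the knob. Round skirt 46 mm across, 20 mm high; on it a bar grip 46 mm long (knob's x), 14 mm wide (y), reaching from 20 to 48 mm above the underside. A white pointer nose sticks out of the skirt in +x, to 29 mm from the axis.
- grip (a point): Good TCP point on the knob's bar grip, on its axis 42 mm above the underside (fingertips then clear the skirt). Close the fingers across the 14 mm width (knob's y).
- bore (a point): Centre of the bore's mouth, at the knob's underside. The bore is 18 mm deep: a 17.5 mm round hole with two keyways, 7 mm wide, out to 13 mm from the axis, along the knob's +x and -x over the whole depth. So with the knob seated the pointer stands over one of the spindle's keys.
- pointer (a point): Tip end of the knob's white pointer nose, 27 mm from the knob's axis in its +x and 15 mm above its underside.
- damper: White box fixed to the bench at a varying place and yaw, 140 x 140 mm (base plate 170 mm square; pipe stubs reach 105 mm from its centre to +y and -y). Origin: centre of its underside; flat top 100 mm above it; its x points away from the robot at yaw 0. On the top a grey dial with the brass spindle in its middle, an orange open mark and a thick black shut mark 0.85 rad anticlockwise of +x.
- spindle_top (a point): Tip of the upright brass spindle, 117 mm over the bench: 16 mm round, 17 mm tall, last 4 mm tapered to 11 mm; low on it two oppopoint keys 5 mm wide, 24 mm over both, 11 mm tall. Their angle is not measured: the far key starts 0.50 rad clockwise to 0.70 anticlockwise (from above) of the box's +x; 0.25 Nm friction holds it. Knob home: 17 mm below here, on the box top; riding on the keys: 6 mm.
- open_mark (a point): Middle of the orange open mark on the dial (7 x 18 mm), 37 mm from the spindle axis, 0.95 rad clockwise (from above) of the box's +x, at the height of the box top. The spindle has a stop just past it and another at the shut mark. The seated knob has about 5 degrees of play either way on the spindle.
- tray: Blue open parts tray, fixed, 220 x 320 mm, walls 26 mm high and 4 mm thick, floor 4 mm thick. Origin: centre of its underside.
- bracket: Bystander: small steel angle bracket in the tray, 50 x 40 mm, 34 mm high. Leave alone.
- collar: Bystander: dark steel ring in the tray, 44 mm across, 14 mm high. Leave alone.
- wrench: Bystander: steel wrench 160 mm long lying on the bench. Leave alone.
- jar: Bystander: amber jar 60 mm across, 85 mm high. Leave alone.
- cup: Bystander: white mug 76 mm across, 90 mm high. Leave alone.
- vblock: Bystander: dark steel slotted block 60 x 50 x 40 mm. Leave alone.
- blank: Bystander: brass flanged disc 56 mm across, 22 mm high. Leave alone.
Not all that is in view belongs to the job. Leave any pink look-alike of the knob alone.

How it is judged:
By the outcome, as a careful person would: the job done as asked, in the order asked, and still so for the second after the job is handed in, with the robot touching nothing.
It also fails if it takes over 72 s, if anything falls off the work surface, if the arm or the gripper's body presses on something with over 40 N, if the wrist force passes 120 N, or if a joint passes its speed limit or range.

## Working session

There is one attempt and no reset: what is moved stays moved. The work goes in short steps, Python scripts to look and compute and a shell command to move; the robot and the scene stay as the last step left them, time stands still between calls to the robot, and variables do not carry over. Pictures are saved under pics/ and viewed, at most 10 in all, crops included, and the job is handed in when it is done.

```bash
mkdir -p pics; cat > h.py <<'E'
import numpy as np, cv2
from scipy.spatial.transform import Rotation as R
from station import robot
def cal(n,st=None):
    c=robot.get_calibration(n)
    if n=="wrist":
        T=np.eye(4);T[:3,:3]=R.from_rotvec(st["ee_rot"]).as_matrix();T[:3,3]=st["position"]
        E=T@np.array(c["T_tool_cam"])
    else:E=np.array(c["extrinsics"])
    return np.array(c["camera_matrix"]),np.array(c["distortion"]),E
def ray(C,uv):
    K,d,E=C
    p=cv2.undistortPoints(np.array([[uv]],float),K,d)[0,0]
    v=E[:3,:3]@np.array([p[0],-p[1],-1]);return E[:3,3],v/np.linalg.norm(v)
def atz(C,uv,z):
    o,v=ray(C,uv);return o+v*(z-o[2])/v[2]
def tri(*cu):
    A=0;b=0
    rs=[ray(C,u) for C,u in cu]
    for o,v in rs:
        P=np.eye(3)-np.outer(v,v);A=A+P;b=b+P@o
    p=np.linalg.solve(A,b)
    return p,[np.linalg.norm((np.eye(3)-np.outer(v,v))@(p-o)) for o,v in rs]
def proj(C,p):
    K,d,E=C
    q=np.linalg.inv(E)@np.append(p,1);q=q[:3]*[1,-1,-1]
    return cv2.projectPoints(q[None],np.zeros(3),np.zeros(3),K,d)[0].ravel()
E
python3 - <<'E'
from h import *
a=robot.snapshot("scene");b=robot.snapshot("top")
cv2.imwrite("pics/scene.png",a[:,:,::-1]);cv2.imwrite("pics/top.png",b[:,:,::-1])
both=np.hstack([a,b])
for n in("scene","top"):
    C=cal(n);print(n,C[0].round(1).tolist(),C[2].round(3).tolist())
s=robot.observe();print({k:np.round(v,3).tolist() for k,v in s.items()})
print(np.round(robot.get_calibration("wrist")["T_tool_cam"],3).tolist())
E
```

```text
scene [[371.7, 0.0, 253.5], [0.0, 371.7, 188.2], [0.0, 0.0, 1.0]] [[0.758, -0.439, 0.482, 0.978], [0.652, 0.528, -0.545, -0.443], [-0.015, 0.727, 0.686, 0.713], [0.0, 0.0, 0.0, 1.0]]
top [[363.2, 0.0, 249.4], [0.0, 363.2, 190.5], [0.0, 0.0, 1.0]] [[0.02, 0.99, -0.137, 0.426], [-0.999, 0.023, 0.022, 0.061], [0.025, 0.136, 0.99, 1.017], [0.0, 0.0, 0.0, 1.0]]
{'clock': 0.1, 'joint_positions': [-1.354, 0.424, 1.631, 0.0, 1.089, -0.019], 'qd': [-0.0, -0.001, -0.002, 0.001, -0.001, 0.001], 'effort': [-0.001, -54.562, -27.432, 0.064, 0.019, -0.0], 'position': [0.146, -0.607, 0.241], 'ee_rot': [-3.118, -0.369, 0.0], 'contact_force': [-0.44, -0.23, -0.098], 'moment': [0.005, -0.008, 0.012], 'finger_force': 0.0, 'finger_gap': 1.001}
[[0.001, 0.965, 0.264, 0.072], [1.0, -0.001, 0.0, -0.001], [0.001, 0.264, -0.965, -0.144], [0.0, 0.0, 0.0, 1.0]]
```

View pics/scene.png

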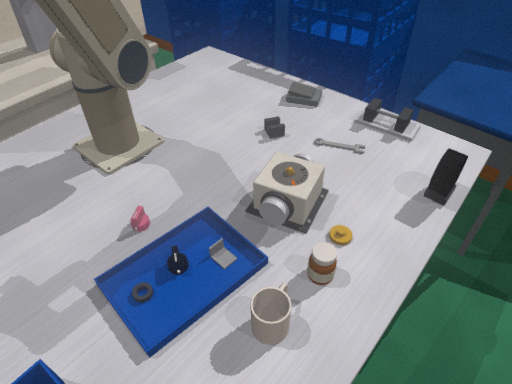

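View pics/top.png

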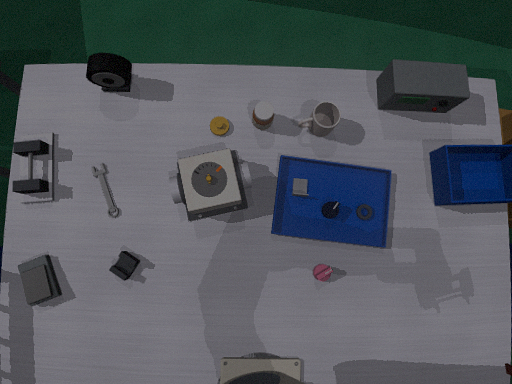

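The scene view shows the knob at about (177,262) and the spindle at (290,171). In the top view they are at about (331,209) and (209,179), with the orange mark near (219,168). I'll enlarge those areas.

```bash
python3 - <<'E'
from h import *
a=cv2.imread("pics/scene.png");b=cv2.imread("pics/top.png")
def crop(im,u,v,w,h): return cv2.resize(im[v:v+h,u:u+w],(400,300),interpolation=cv2.INTER_CUBIC)
# 7.27 x for 55x41 ; use 8x: 50 x 37.5
f=lambda im,u,v:cv2.resize(im[v:v+37,u:u+50],None,fx=8,fy=8,interpolation=cv2.INTER_CUBIC)
g=np.vstack([np.hstack([f(a,155,240),f(a,265,155)]),np.hstack([f(b,306,190),f(b,184,160)])])
cv2.imwrite("pics/crops.png",g)
# rough
S,T=cal("scene"),cal("top")
for z,u,v in((.05,(177,262),(331,209)),(.117,(290,171),(209,178))):
    print(atz(S,u,z).round(3),atz(T,v,z).round(3),tri((S,u),(T,v)))
E
```

```text
[ 0.536 -0.199  0.05 ] [ 0.515 -0.182  0.05 ] (array([ 0.51741304, -0.18883417,  0.02189315]), [np.float64(0.00023581076883302777), np.float64(0.00023581076883292168)])
[0.588 0.135 0.117] [0.58  0.143 0.117] (array([0.58164285, 0.14381966, 0.10763648]), [np.float64(1.2170797857999585e-06), np.float64(1.2170797858140713e-06)])
```

View pics/crops.png

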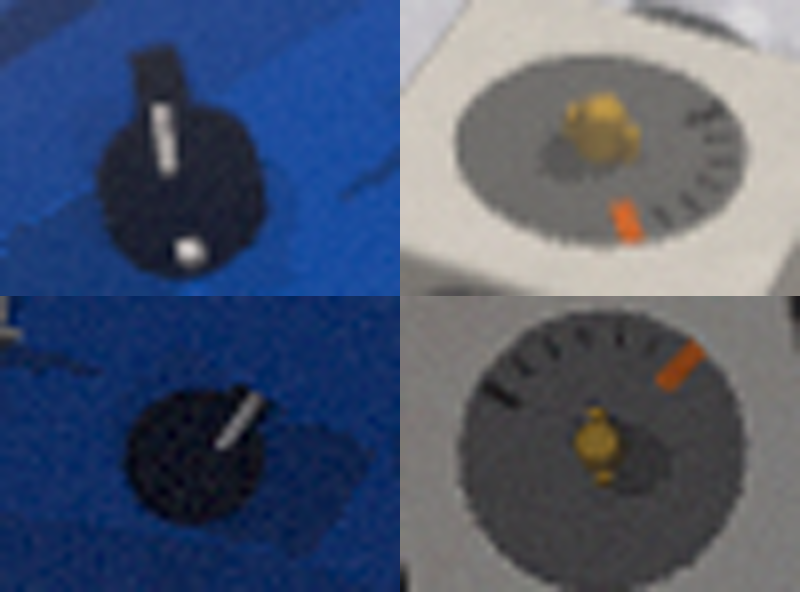

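The crops show the knob's pointer stripe, the nose and both spindle keys clearly. I'll move above the tray for wrist views.

```bash
for i in 1 2 3; do python3 -m crank '[[[30.5,-21.3,0],[0,0,0],87],[[30.5,-21.3,0],[0,0,0],87],[[30.5,-21.3,0],[0,0,0],87],[[30.5,-21.3,0],[0,0,0],87],[[30.5,-21.3,0],[0,0,0],87]]' |tail -c 400; done
for i in 1 2 3 4; do python3 -m crank '[[[0,0,0],[0,0,-6.5],87],[[0,0,0],[0,0,-6.5],87],[[0,0,0],[0,0,-6.5],87],[[0,0,0],[0,0,-6.5],87],[[0,0,0],[0,0,-6.5],87]]'|tail -c 400 ; done
python3 -m crank '[[[0,0,0],[0,0,0],87],[[0,0,0],[0,0,0],87]]' >/dev/null
python3 - <<'E'
from h import *
s=robot.observe();a=robot.snapshot("wrist");np.save("w1.npy",[s["position"],s["ee_rot"]])
cv2.imwrite("pics/w1.png",a[:,:,::-1])
C=cal("wrist",s);print(C[0].round(1).tolist(),s["position"],s["ee_rot"],s["clock"],s["joint_positions"]);print(proj(C,np.array([.517,-.189,.05])))
E
```

```text
clock: 0.52
position: [0.2701, -0.4669, 0.241]
ee_rot: [-3.119, -0.369, 0.0]
contact_force: [0.3, 0.2, -0.4]
finger_gap: 0.992
finger_force: 0.0
clock: 0.93
position: [0.3936, -0.3277, 0.2412]
ee_rot: [-3.12, -0.369, 0.0]
contact_force: [-0.3, -0.6, -0.7]
finger_gap: 0.995
finger_force: 0.0
clock: 1.35
position: [0.517, -0.1884, 0.2412]
ee_rot: [-3.12, -0.37, 0.001]
contact_force: [0.1, -1.1, 0.1]
finger_gap: 0.99
finger_force: 0.0
clock: 1.77
position: [0.516, -0.1898, 0.241]
ee_rot: [-2.887, -1.236, 0.001]
contact_force: [-0.0, 0.1, 0.5]
finger_gap: 0.995
finger_force: 0.0
clock: 2.18
position: [0.516, -0.19, 0.241]
ee_rot: [-2.427, -1.994, 0.001]
contact_force: [-0.6, -0.4, -0.4]
finger_gap: 0.989
finger_force: 0.0
clock: 2.6
position: [0.516, -0.19, 0.241]
ee_rot: [-1.771, -2.594, 0.0]
contact_force: [0.1, -0.0, -0.1]
finger_gap: 0.989
finger_force: 0.0
clock: 3.02
position: [0.516, -0.19, 0.241]
ee_rot: [-0.975, -2.986, -0.0]
contact_force: [-0.6, -0.1, -0.2]
finger_gap: 0.986
finger_force: 0.0
[[290.3, 0.0, 261.3], [0.0, 290.3, 190.4], [0.0, 0.0, 1.0]] [ 0.51606914 -0.19007095  0.24113948] [-9.88452832e-01 -2.98151587e+00 -7.47950191e-05] 3.1833 [-3.74538897e-01  3.14125401e-01  1.79689806e+00  2.38621697e-05
  1.03106900e+00 -1.30509965e+00]
[262.16174791 175.03656312]
```

View pics/w1.png

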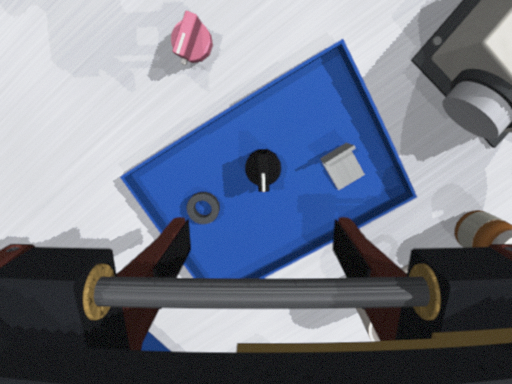

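The wrist view shows the knob at (263,168) with its pointer down the picture, so it is already nearly aligned with the gripper. I'll go lower for a second, closer view.

```bash
python3 -m crank '[[[0,0,20],[0,0,0],87],[[0,0,30],[0,0,0],87],[[0,0,30],[0,0,0],87],[[0,0,0],[0,0,0],87],[[0,0,0],[0,0,0],87]]' |head -2
python3 - <<'E'
from h import *
s=robot.observe();a=robot.snapshot("wrist");np.save("w2.npy",[s["position"],s["ee_rot"]])
cv2.imwrite("pics/w2.png",a[:,:,::-1])
C=cal("wrist",s);u=proj(C,np.array([.517,-.189,.045])).round().astype(int);print(s["position"],u)
w1=cv2.imread("pics/w1.png");w2=a[:,:,::-1]
f=lambda im,u,v,w:cv2.resize(np.clip(im[v:v+w,u:u+w]*2.0,0,255).astype(np.uint8),(400,400),interpolation=cv2.INTER_CUBIC)
print("w2 crop org",u-40)
cv2.imwrite("pics/c2.png",np.hstack([f(w1,238,143,50),f(w2,u[0]-40,u[1]-40,80)]))
E
```

```text
clock: 3.65
position: [0.5152, -0.1898, 0.1604]
[ 0.51524539 -0.1897588   0.16041267] [263 194]
w2 crop org [223 154]
```

View pics/c2.png

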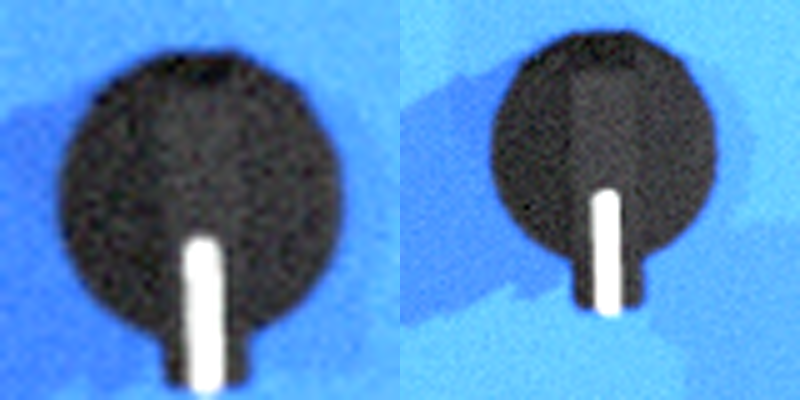

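In the crops, the stripe on the bar's top runs from (202,240) to (205,392) on the left and from (604,190) to (608,312) on the right. The skirt's edges are at x=60 and 342 on the left, and x=490 and 715 on the right. I'll triangulate from these.

```bash
python3 - <<'E'
from h import *
L=lambda n:dict(zip(("position","ee_rot"),np.load(n)))
A,B,T,S=cal("wrist",L("w1.npy")),cal("wrist",L("w2.npy")),cal("top"),cal("scene")
a=lambda x,y:(238+(x+.5)/8-.5,143+(y+.5)/8-.5)
b=lambda x,y:(223+(x-400+.5)/5-.5,154+(y+.5)/5-.5)
t=lambda x,y:(306+(x+.5)/8-.5,190+(y-296+.5)/8-.5)
s=lambda x,y:(155+(x+.5)/8-.5,240+(y+.5)/8-.5)
p,r=tri((A,a(202,240)),(B,b(604,190)),(T,t(222,445)));print("start",p,r)
q,r=tri((A,a(205,390)),(B,b(608,312)),(T,t(262,396)),);print("end",q,r)
p2=atz(B,b(604,190),.052);q2=atz(B,b(608,312),.052);print(p2,q2)
for z in(.052,):
  d=q2-p2;print("yaw deg",np.degrees(np.arctan2(d[1],d[0])),np.linalg.norm(d),"axis:",q2-d/np.linalg.norm(d)*.023)
print("skirt",tri((A,a(201,193)),(B,b(602,148))), atz(B,b(602,148),.024),atz(A,a(201,193),.024),atz(T,t(194,455),.024))
s_=L("w2.npy");M=R.from_rotvec(s_["ee_rot"]).as_matrix();print("toolx yaw",np.degrees(np.arctan2(M[1,0],M[0,0])),M[:,2])
# damper from top/scene
tt=lambda x,y:(184+(x-400+.5)/8-.5,160+(y-296+.5)/8-.5)
ss=lambda x,y:(265+(x-400+.5)/8-.5,155+(y+.5)/8-.5)
print("spindle base",atz(T,tt(603,450),.1),atz(S,ss(601,148),.1),"dial",tri((T,tt(603,450)),(S,ss(601,148))))
print("tip",tri((T,tt(597,440)),(S,ss(600,105))))
o=atz(T,tt(680,366),.1);print("open",o,atz(S,ss(627,222),.1),tri((T,tt(680,366)),(S,ss(627,222))))
k1=atz(T,tt(595,412),.111);k2=atz(T,tt(603,478),.111);d=k1-k2;print("keys",k1,k2,(k1+k2)/2,np.linalg.norm(d),np.degrees(np.arctan2(d[1],d[0])))
sh=atz(T,tt(500,395),.1);print("shut",sh)
E
```

```text
start [ 0.51581655 -0.18738338  0.04884199] [np.float64(0.0008272749926377602), np.float64(0.0009545621102685252), np.float64(0.0017661552507558908)]
end [ 0.5326146  -0.19937102  0.05639709] [np.float64(0.0005643654813870684), np.float64(0.000729208529093521), np.float64(0.0012919860960367779)]
[ 0.51429576 -0.1863258   0.052     ] [ 0.53355049 -0.19962775  0.052     ]
yaw deg -34.638298192701725 0.0234027041182417 axis: [ 0.51462709 -0.18655469  0.052     ]
skirt (array([ 0.51217251, -0.18479997,  0.03056659]), [np.float64(0.0002192339772550447), np.float64(0.0002192339772549826)]) [ 0.5133427 -0.1858969  0.024    ] [ 0.51330181 -0.18532586  0.024     ] [ 0.51579358 -0.1851361   0.024     ]
toolx yaw 143.40390788992124 [-0.00344742  0.00138113 -0.9999931 ]
spindle base [0.58083635 0.14459895 0.1       ] [0.58078    0.14433244 0.1       ] dial (array([0.58077314, 0.14453327, 0.09988763]), [np.float64(0.00010995774761119235), np.float64(0.00010995774761136072)])
tip (array([0.58034117, 0.14437496, 0.11758831]), [np.float64(0.0008968525232881718), np.float64(0.0008968525232879951)])
open [0.60875198 0.12087534 0.1       ] [0.60742168 0.12173895 0.1       ] (array([0.6083445 , 0.12066029, 0.10134245]), [np.float64(0.0001866233208985978), np.float64(0.00018662332089878055)])
keys [0.59111294 0.14656681 0.111     ] [0.57003521 0.14327947 0.111     ] [0.58057408 0.14492314 0.111     ] 0.021332538926654605 8.864595551315306
shut [0.59793982 0.17826865 0.1       ]
```

Measurements:

| Item | Result | Check |
|---|---|---|
| Knob axis | (0.514, -0.186), yaw -34.6° | Bar top at 0.052, as expected |
| Spindle axis | (0.5805, 0.1445) | Tip at 0.1176, against 0.117 given |
| Keys | About +9° | Within the stated range |
| Open mark | -40.5° | Puts the box yaw at about 14°, and the shut mark agrees |

Next I'll grasp the knob.

```bash
python3 -m crank '[[[3,2.4,0],[0,0,-2],40],[[0,0,20],[0,0,0],40],[[0,0,20],[0,0,0],40],[[0,0,20],[0,0,0],40],[[0,0,20],[0,0,0],40]]' 25
python3 -m crank '[[[0,0,15],[0,0,0],40],[[0,0,12],[0,0,0],40],[[0,0,6.5],[0,0,0],40],[[0,0,0],[0,0,0],40],[[0,0,0],[0,0,0],40]]'
python3 -m crank '[[[0,0,0],[0,0,0],5],[[0,0,0],[0,0,0],5],[[0,0,0],[0,0,0],5],[[0,0,0],[0,0,0],5],[[0,0,0],[0,0,0],5]]'
python3 -m crank '[[[0,0,0],[0,0,0],5],[[0,0,0],[0,0,0],5],[[0,0,0],[0,0,0],5],[[0,0,0],[0,0,0],5],[[0,0,0],[0,0,0],5]]'
```

```text
clock: 4.12
position: [0.5172, -0.1871, 0.0831]
ee_rot: [0.931, 2.996, -0.0]
contact_force: [0.2, -0.9, 0.3]
finger_gap: 0.652
finger_force: 0.0
clock: 4.53
position: [0.5159, -0.1867, 0.0487]
ee_rot: [0.931, 2.999, -0.0]
contact_force: [-0.1, -0.6, 0.0]
finger_gap: 0.457
finger_force: 0.0
clock: 4.95
position: [0.5155, -0.1865, 0.0483]
ee_rot: [0.931, 3.0, -0.0]
contact_force: [-1.0, 0.5, 2.6]
finger_gap: 0.158
finger_force: 25.0
clock: 5.37
position: [0.5155, -0.1865, 0.0483]
ee_rot: [0.931, 3.0, -0.0]
contact_force: [-0.1, -0.2, 5.0]
finger_gap: 0.155
finger_force: 25.0
```

The grip holds at 13.6 mm. I'll lift and check the knob in the hand.

```bash
python3 -m crank '[[[0,0,-10],[0,0,0],5],[[0,0,-35],[0,0,0],5],[[0,0,-40],[0,0,0],5],[[0,0,-40],[0,0,0],5],[[0,0,-35],[0,0,0],5]]'
python3 -m crank '[[[0,0,0],[0,0,0],5],[[0,0,0],[0,0,0],5],[[0,0,0],[0,0,0],5]]'
python3 - <<'E'
from h import *
s=robot.observe();a=robot.snapshot("wrist");np.save("w3.npy",[s["position"],s["ee_rot"]])
cv2.imwrite("pics/w3.png",a[:,:,::-1])
C=cal("wrist",s);M=R.from_rotvec(s["ee_rot"]).as_matrix();P=s["position"]
f=lambda p:proj(C,P+M@np.array(p)/1000)
print("axis top",f([0,0,-6]),"bar end",f([-23,0,-6]),"stripe0",f([0,0,-6]),"nose",f([-29,0,27]),"skirt c",f([0,0,22]))
c=np.clip(a[200:300,200:330,::-1]*2.,0,255).astype(np.uint8)
cv2.imwrite("pics/c3.png",cv2.resize(c,None,fx=6,fy=6,interpolation=cv2.INTER_CUBIC))
E
```

```text
clock: 5.78
position: [0.5151, -0.1863, 0.2105]
ee_rot: [0.931, 3.0, -0.0]
contact_force: [1.0, -0.6, 0.9]
finger_gap: 0.16
finger_force: 25.0
clock: 6.03
position: [0.5147, -0.1862, 0.2077]
ee_rot: [-0.931, -3.0, -0.0]
contact_force: [-0.0, 0.4, -0.8]
finger_gap: 0.155
finger_force: 25.0
axis top [260.56800392 253.95879303] bar end [260.5731683 291.5140165] stripe0 [260.56800392 253.95879303] nose [260.67728257 269.83944224] skirt c [260.66359354 232.60280876]
```

View pics/c3.png

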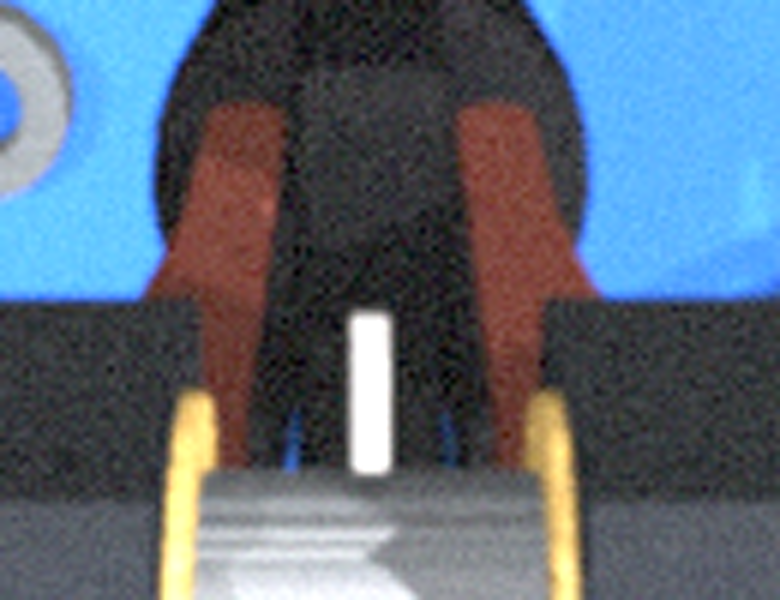

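The knob is upright in the hand. Its stripe is straight, and its axis is about 1.3 mm toward tool +x from the TCP. I'll turn to 12° anticlockwise of the keys and go beside the spindle to check it with the wrist camera.

```bash
python3 -m crank '[[[0,0,0],[0,0,-6.9],5],[[0,0,0],[0,0,-6.9],5],[[0,0,0],[0,0,-6.9],5],[[0,0,0],[0,0,-6.9],5]]'
python3 -m crank '[[[0,0,0],[0,0,-6.9],5],[[0,0,0],[0,0,-6.9],5],[[0,0,0],[0,0,-6.9],5],[[0,0,0],[0,0,-6.9],5]]' |head -3
for i in 1 2; do python3 -m crank '[[[-24,28.5,0],[0,0,0],5],[[-24,28.5,0],[0,0,0],5],[[-24,28.5,0],[0,0,0],5],[[-24,28.5,0],[0,0,0],5],[[-24,28.5,0],[0,0,0],5]]' |head -3; done
python3 -m crank '[[[0,0,0],[0,0,0],5],[[0,0,0],[0,0,0],5],[[0,0,0],[0,0,0],5]]'
python3 - <<'E'
from h import *
s=robot.observe();a=robot.snapshot("wrist");np.save("w4.npy",[s["position"],s["ee_rot"]])
cv2.imwrite("pics/w4.png",a[:,:,::-1])
C=cal("wrist",s);print(s["position"],s["ee_rot"],s["joint_positions"])
u=proj(C,np.array([.5805,.1445,.108]));print(u,proj(C,np.array([.6083,.1210,.1])));u=u.round().astype(int)-40
u=np.maximum(u,0);print("org",u)
cv2.imwrite("pics/c4.png",cv2.resize(a[u[1]:u[1]+75,u[0]:u[0]+80,::-1],None,fx=8,fy=8,interpolation=cv2.INTER_CUBIC))
E
```

```text
clock: 6.42
position: [0.514, -0.186, 0.2057]
ee_rot: [-0.179, -3.132, -0.002]
contact_force: [0.2, -0.8, -0.2]
finger_gap: 0.158
finger_force: 25.0
clock: 6.75
position: [0.514, -0.186, 0.2057]
ee_rot: [0.573, -3.085, -0.004]
clock: 7.17
position: [0.5762, -0.0091, 0.2057]
ee_rot: [0.563, -3.087, -0.001]
clock: 7.58
position: [0.6381, 0.1667, 0.2053]
ee_rot: [0.564, -3.086, 0.0]
clock: 7.83
position: [0.6377, 0.1646, 0.2057]
ee_rot: [0.565, -3.086, 0.001]
contact_force: [0.6, 0.0, -1.3]
finger_gap: 0.154
finger_force: 25.0
[0.63765137 0.1645925  0.20571881] [ 5.65076492e-01 -3.08631498e+00  8.47556446e-04] [ 2.34682499e-01  5.12256237e-01  1.57427670e+00 -3.74583131e-04
  1.05905674e+00 -1.69810036e+00]
[262.17404059 126.31269495] [225.1165854  146.83454567]
org [222  86]
```

View pics/c4.png

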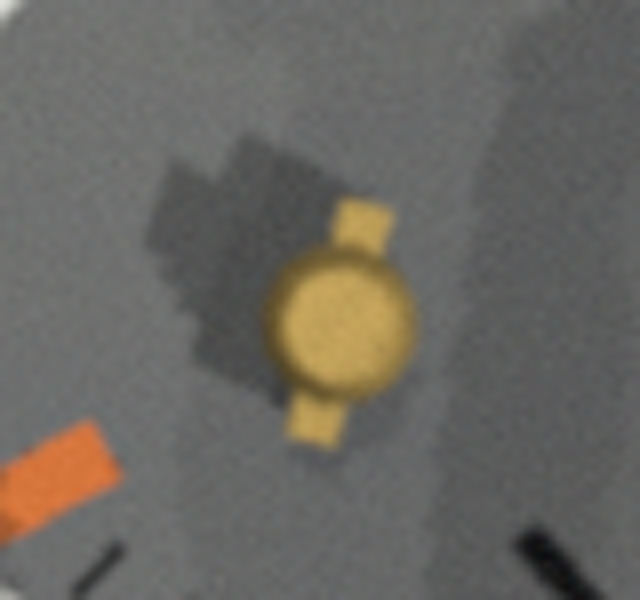

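The close view is clear. The spindle tip disc is centred at crop (342,322), and the key ends are at (366,203) and (313,444).

```bash
python3 - <<'E'
from h import *
L=lambda n:dict(zip(("position","ee_rot"),np.load(n)))
s=L("w4.npy");C=cal("wrist",s)
b=lambda x,y:(222+(x+.5)/8-.5,86+(y+.5)/8-.5)
M=R.from_rotvec(s["ee_rot"]).as_matrix();yaw=np.degrees(np.arctan2(M[1,0],M[0,0]))
t=atz(C,b(342,322),.117);k1=atz(C,b(366,203),.111);k2=atz(C,b(313,444),.111);d=k2-k1
print("tip",t,"mid",(k1+k2)/2,"len",np.linalg.norm(d),"yaw",np.degrees(np.arctan2(d[1],d[0])),"tool yaw",yaw,M[:,2])
om=atz(C,b(48,487),.1);print("open",om,np.degrees(np.arctan2(om[1]-t[1],om[0]-t[0])),np.linalg.norm((om-t)[:2]))
D=t-s["position"];print("tool frame of tip, mm",M.T@D*1000)
E
```

```text
tip [0.57917542 0.14576244 0.117     ] mid [0.57975444 0.14575037 0.111     ] len 0.024537876505395836 yaw 8.301945477208315 tool yaw -159.24913085803774 [-0.00381148 -0.00124708 -0.99999196]
open [0.60723496 0.12286045 0.1       ] -39.22106863447478 0.03621931915892967
tool frame of tip, mm [60.99829142  3.09339558 88.9644606 ]
```

The spindle is at (0.5795, 0.1457), with the keys at 8.3° and the open mark at about -39.5°. Next I'll move over it and lower toward the tip.

```bash
python3 -m crank '[[[29.5,1.2,0],[0,0,0],5],[[29.9,1.3,0],[0,0,0],5],[[0,0,20],[0,0,0],5],[[0,0,15],[0,0,0],5],[[0,0,5],[0,0,0],5]]' |head -4
for i in 1 2; do python3 -m crank '[[[0,0,1],[0,0,0],5],[[0,0,1],[0,0,0],5],[[0,0,1],[0,0,0],5],[[0,0,0],[0,0,0],5],[[0,0,0],[0,0,0],5]]' |head -4; done
```

```text
clock: 8.3
position: [0.5805, 0.1443, 0.166]
ee_rot: [0.561, -3.087, 0.0]
contact_force: [-0.0, 0.1, -0.1]
clock: 8.72
position: [0.5829, 0.1464, 0.1654]
ee_rot: [-0.564, 3.09, 0.0]
contact_force: [0.5, -0.5, -0.4]
clock: 9.13
position: [0.5824, 0.1464, 0.1618]
ee_rot: [0.565, -3.09, -0.0]
contact_force: [0.0, -0.8, -1.0]
```

```bash
python3 -m crank '[[[0,0,0],[0,0,0],5],[[0,0,0],[0,0,0],5],[[0,0,0],[0,0,0],5],[[0,0,0],[0,0,0],5]]' |head -4
python3 -m crank '[[[0.5,0,0.5],[0,0,0],5],[[0.4,0,0.5],[0,0,0],5],[[0,0,0],[0,0,0],5],[[0,0,0],[0,0,0],5],[[0,0,0],[0,0,0],5]]' |head -4
```

```text
clock: 9.47
position: [0.5825, 0.1464, 0.1619]
ee_rot: [-0.565, 3.09, 0.0]
contact_force: [0.7, 0.2, -0.3]
clock: 9.88
position: [0.5816, 0.1461, 0.1609]
ee_rot: [0.565, -3.09, -0.0]
contact_force: [1.1, 0.4, -0.4]
```

```bash
for i in 1 2 3; do python3 -m crank '[[[0,0,0.5],[0,0,0],5],[[0,0,0.5],[0,0,0],5],[[0,0,0.5],[0,0,0],5],[[0,0,0],[0,0,0],5],[[0,0,0],[0,0,0],5]]' |sed -n '2p;4p'; done
```

```text
position: [0.5816, 0.146, 0.1593]
contact_force: [0.1, 0.6, -1.1]
position: [0.5816, 0.146, 0.1578]
contact_force: [0.9, -1.3, -0.0]
position: [0.5814, 0.1458, 0.1562]
contact_force: [-0.3, -2.4, -0.1]
```

```bash
for i in 1 2; do python3 -m crank '[[[0,-0.2,0.4],[0,0,0],5],[[0,0,0.4],[0,0,0],5],[[0,0,0],[0,0,0],5],[[0,0,0],[0,0,0],5],[[0,0,0],[0,0,0],5]]' |sed -n '2p;4p'; done
```

```text
position: [0.5815, 0.1458, 0.1554]
contact_force: [-2.6, -2.5, 0.5]
position: [0.5816, 0.1457, 0.155]
contact_force: [-3.9, -2.6, 5.4]
```

Contact at z=0.155 with 5.4 N: the knob is riding on the keys at the predicted height. Now a slow clockwise turn under this light push.

```bash
python3 -m crank '[[[0.4,0,0],[0,0,0],5],[[0,0,0],[0,0,1],5],[[0,-0.03,0],[0,0,1],5],[[0,-0.03,0],[0,0,1],5],[[0,0,0],[0,0,0],5]]' |sed -n '2,5p'
python3 -m crank '[[[0,-0.03,0],[0,0,1],5],[[0,-0.03,0],[0,0,1],5],[[0,-0.03,0],[0,0,1],5],[[0,0,0],[0,0,0],5]]' |sed -n '2,5p'
```

```text
position: [0.5816, 0.1454, 0.1549]
ee_rot: [-0.481, 3.104, -0.0]
contact_force: [-3.7, -2.2, 5.7]
finger_gap: 0.16
position: [0.5815, 0.1453, 0.1548]
ee_rot: [-0.4, 3.116, -0.0]
contact_force: [-3.3, -2.5, 4.0]
finger_gap: 0.157
```

```bash
python3 -m crank '[[[0.4,-0.03,0.2],[0,0,1],5],[[0,-0.03,0],[0,0,1],5],[[0,0,0],[0,0,0],5]]' |sed -n '2,4p'
for i in 1 2; do python3 -m crank '[[[0,-0.03,0.1],[0,0,1],5],[[0,-0.03,0],[0,0,1],5],[[0,0,0],[0,0,0],5]]' |sed -n '2,4p';python3 -c "from station import robot;print(robot.observe()['moment'])"; done
```

```text
position: [0.5811, 0.1454, 0.1542]
ee_rot: [0.345, -3.123, -0.0]
contact_force: [-2.5, -1.2, -0.2]
position: [0.5811, 0.1452, 0.1542]
ee_rot: [0.291, -3.128, -0.0]
contact_force: [-1.3, -0.5, -0.8]
[-0.10303236  0.11226611  0.05015009]
position: [0.5811, 0.1451, 0.1543]
ee_rot: [0.236, -3.133, -0.0]
contact_force: [-1.5, -0.8, -0.6]
[-0.09299502  0.10486783  0.04371553]
```

The vertical force has gone and the knob is at 8.6°, in line with the keys. Now lower gently, with a small force limit.

```bash
for i in 1 2 3; do python3 -m crank '[[[0,0,0.5],[0,0,0],5],[[0,0,0.5],[0,0,0],5],[[0,0,0],[0,0,0],5],[[0,0,0],[0,0,0],5]]' |sed -n '2,4p'; done
```

```text
position: [0.5811, 0.1452, 0.1534]
ee_rot: [0.239, -3.132, -0.0]
contact_force: [-1.6, -0.5, 0.2]
position: [0.5811, 0.1451, 0.1523]
ee_rot: [0.239, -3.132, -0.0]
contact_force: [-1.9, 0.5, 1.0]
position: [0.5811, 0.1451, 0.1513]
ee_rot: [0.239, -3.132, 0.0]
contact_force: [-1.9, 0.1, 0.3]
```

```bash
for i in 1 2; do python3 -m crank '[[[0,0,0.7],[0,0,0],5],[[0,0,0.7],[0,0,0],5],[[0,0,0.7],[0,0,0],5],[[0,0,0],[0,0,0],5],[[0,0,0],[0,0,0],5]]' |sed -n '2p;4p'; done
for i in 1 2 3; do python3 -m crank '[[[0,0,0.5],[0,0,0],5],[[0,0,0.5],[0,0,0],5],[[0,0,0],[0,0,0],5],[[0,0,0],[0,0,0],5]]' |sed -n '2p;4p'; done
```

```text
position: [0.581, 0.1451, 0.1491]
contact_force: [-2.7, 0.1, -0.7]
position: [0.581, 0.1451, 0.147]
contact_force: [-3.2, -0.7, 0.2]
position: [0.581, 0.1451, 0.1461]
contact_force: [-3.3, -0.4, 1.0]
position: [0.5811, 0.1451, 0.1451]
contact_force: [-3.1, 0.9, 1.4]
position: [0.581, 0.1451, 0.1444]
contact_force: [-5.4, -1.0, 4.0]
```

The knob is home at z≈0.1444, as predicted. I'll confirm with a slight extra push, firm up the grip and turn clockwise.

```bash
python3 -m crank '[[[0.3,0,0.5],[0,0,0],5],[[0,0,0],[0,0,0],5],[[0,0,0],[0,0,0],5],[[0,0,0],[0,0,0],5]]' 50|sed -n '2p;4p'
for i in 1 2 3; do python3 -m crank '[[[0,-0.07,0],[0,0,3],5],[[0,-0.07,0],[0,0,3],5],[[0,-0.07,0],[0,0,3],5],[[0,-0.07,0],[0,0,3],5],[[0,0,0],[0,0,0],5]]' |sed -n '2,4p';python3 -c "from station import robot;print(robot.observe()['moment'])"; done
```

```text
position: [0.581, 0.1451, 0.1444]
contact_force: [-5.8, -0.9, 7.2]
position: [0.581, 0.1449, 0.1443]
ee_rot: [0.094, 3.14, 0.0]
contact_force: [-6.7, 0.6, 7.7]
[-0.01164822  0.95240097  0.17560722]
position: [0.581, 0.1447, 0.1444]
ee_rot: [0.421, 3.113, 0.0]
contact_force: [-6.1, 0.9, 6.2]
[0.05332903 0.9595628  0.18137815]
position: [0.5809, 0.1445, 0.1443]
ee_rot: [0.744, 3.052, 0.001]
contact_force: [-5.6, 0.3, 7.3]
[0.10196715 0.94230577 0.17036023]
```

```bash
python3 -m crank '[[[0,-0.07,0],[0,0,3],5],[[0,-0.07,0],[0,0,3],5],[[0,-0.07,0],[0,0,3],5],[[0,-0.07,0],[0,0,3],5],[[0,0,0],[0,0,0.5],5]]' |sed -n '2,4p'
python3 -m crank '[[[0,0,-0.7],[0,0,0],5],[[0,0,0],[0,0,0],5],[[0,0,0],[0,0,0],5]]' |sed -n '2,4p'
python3 - <<'E'
from h import *
s=robot.observe();a=robot.snapshot("wrist");t=robot.snapshot("top");print(s["moment"])
cv2.imwrite("pics/w5.png",a[:,:,::-1])
f=lambda im,u,v:cv2.resize(np.clip(im[v:v+50,u:u+50,::-1]*1.5,0,255).astype(np.uint8),(400,400),interpolation=cv2.INTER_CUBIC)
g=cv2.resize(np.clip(a[200:300,212:312,::-1]*1.6,0,255).astype(np.uint8),(400,400),interpolation=cv2.INTER_CUBIC)
cv2.imwrite("pics/c5.png",np.hstack([g,f(t,184,155)]))
E
```

```text
position: [0.5808, 0.1444, 0.1443]
ee_rot: [1.072, 2.952, 0.001]
contact_force: [-6.4, 0.6, 7.4]
position: [0.5808, 0.1443, 0.1444]
ee_rot: [1.068, 2.954, 0.001]
contact_force: [-3.6, 3.2, 1.2]
[0.46748337 0.48582923 0.26643095]
```

View pics/c5.png

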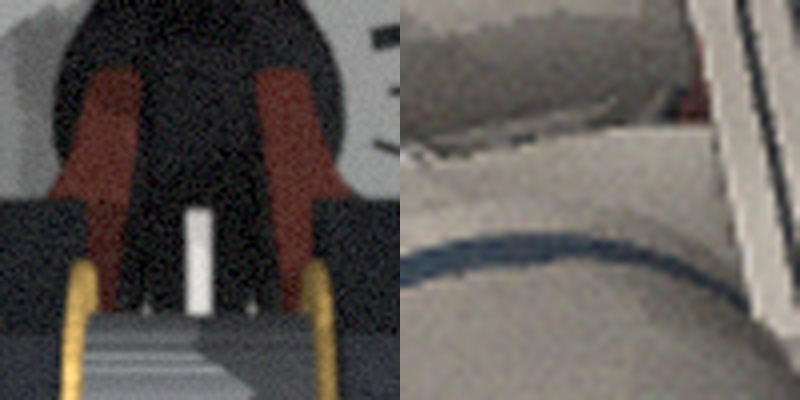

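The stripe is still straight in the fingers and the knob is at -39.8°. I'll release, rise and look.

```bash
python3 -m crank '[[[0,0,0],[0,0,0],30],[[0,0,0],[0,0,0],30],[[0,0,0],[0,0,0],30],[[0,0,0],[0,0,0],30],[[0,0,0],[0,0,0],30]]' |sed -n '4,6p'
python3 -m crank '[[[0,0,-10],[0,0,0],30],[[0,0,-30],[0,0,0],30],[[0,0,-40],[0,0,0],30],[[0,0,-40],[0,0,0],30],[[0,0,0],[0,0,0],30]]' |sed -n '2,4p'
python3 -m crank '[[[0,0,0],[0,0,0],30],[[0,0,0],[0,0,0],30],[[0,0,0],[0,0,0],30]]' |sed -n '1,4p'
python3 - <<'E'
from h import *
s=robot.observe();a=robot.snapshot("wrist");np.save("w6.npy",[s["position"],s["ee_rot"]])
cv2.imwrite("pics/w6.png",a[:,:,::-1])
C=cal("wrist",s);u=proj(C,np.array([.5795,.1455,.12])).round().astype(int)-37;print(u)
cv2.imwrite("pics/c6.png",cv2.resize(np.clip(a[u[1]:u[1]+75,u[0]:u[0]+75,::-1]*1.4,0,255).astype(np.uint8),None,fx=8,fy=8,interpolation=cv2.INTER_CUBIC))
E
```

```text
contact_force: [-0.5, -0.2, 0.5]
finger_gap: 0.342
finger_force: 0.0
position: [0.5847, 0.1449, 0.2734]
ee_rot: [1.065, 2.943, 0.011]
contact_force: [0.4, 0.8, 0.9]
clock: 19.73
position: [0.5797, 0.1438, 0.2632]
ee_rot: [-1.068, -2.952, 0.002]
contact_force: [0.0, -0.3, -0.1]
[225 147]
```

View pics/c6.png

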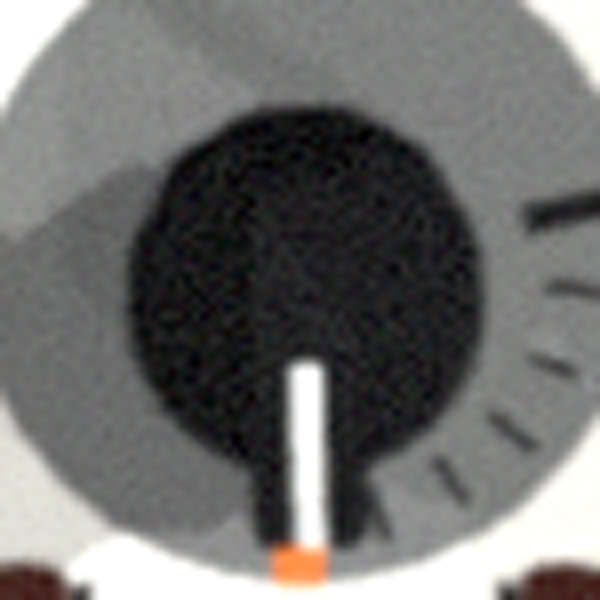

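The white stripe runs (305,362) to (312,548), with its end over the orange mark, whose middle is near (300,568). I'll quantify that.

```bash
python3 - <<'E'
from h import *
s=dict(zip(("position","ee_rot"),np.load("w6.npy")));C=cal("wrist",s)
b=lambda x,y:(225+(x+.5)/8-.5,147+(y+.5)/8-.5)
p=atz(C,b(305,362),.148);q=atz(C,b(312,548),.148);o=atz(C,b(300,582),.1);d=q-p
c=q-d/np.linalg.norm(d)*.023
A=lambda v:np.degrees(np.arctan2(v[1],v[0]))
print(p,q,c,np.linalg.norm(d),A(d),o)
sk=atz(C,b(306,290),.12);print("skirt c",sk)
for k in(c,sk,np.array([.5795,.1455,0])):print(A(o-k),np.linalg.norm((o-k)[:2]))
E
```

```text
[0.58020435 0.14520064 0.148     ] [0.59835028 0.13122407 0.148     ] [0.58012875 0.14525888 0.148     ] 0.022904566906282904 -37.60460187376969 [0.61484741 0.11573102 0.1       ]
skirt c [0.57897061 0.14650106 0.12      ]
-40.3808056690311 0.04557718575652664
-40.6183109489957 0.04726457946503736
-40.10349893458429 0.04621289488098059
```

The knob is seated, but the pointer is about 2.5° short, probably springback on release. There is plenty of time, so I'll regrip and nudge it.

```bash
python3 -m crank '[[[0,0,35],[0,0,0],30],[[0,0,35],[0,0,0],30],[[0,0,30],[0,0,0],30],[[0,0,14],[0,0,0],30],[[0,0,5],[0,0,0],30]]' 40 |sed -n '2,4p'
python3 -m crank '[[[0,0,0],[0,0,0],30],[[0,0,0],[0,0,0],30],[[0,0,0],[0,0,0],5],[[0,0,0],[0,0,0],5],[[0,0,0],[0,0,0],5]]'  |sed -n '2,6p'
python3 -m crank '[[[0,0,0],[0,0,0],5],[[0,0,0],[0,0,1.2],5],[[0,0,0],[0,0,1.2],5],[[0,0,0],[0,0,0],5],[[0,0,0],[0,0,0],5]]'  |sed -n '2,4p'
python3 -m crank '[[[0,0,0],[0,0,0],30],[[0,0,0],[0,0,0],30],[[0,0,0],[0,0,0],30],[[0,0,0],[0,0,0],30],[[0,0,0],[0,0,0],30]]' |sed -n '2,6p'
python3 -m crank '[[[0,0,-10],[0,0,0],30],[[0,0,-30],[0,0,0],30],[[0,0,-40],[0,0,0],30],[[0,0,-40],[0,0,0],30],[[0,0,0],[0,0,0],30]]' >/dev/null
python3 -m crank '[[[0,0,0],[0,0,0],30],[[0,0,0],[0,0,0],30],[[0,0,0],[0,0,0],30]]' |sed -n '1,4p'
python3 - <<'E'
from h import *
s=robot.observe();a=robot.snapshot("wrist");np.save("w7.npy",[s["position"],s["ee_rot"]])
cv2.imwrite("pics/w7.png",a[:,:,::-1])
C=cal("wrist",s);u=proj(C,np.array([.5795,.1455,.12])).round().astype(int)-37;print(u)
cv2.imwrite("pics/c7.png",cv2.resize(np.clip(a[u[1]:u[1]+75,u[0]:u[0]+75,::-1]*1.4,0,255).astype(np.uint8),None,fx=8,fy=8,interpolation=cv2.INTER_CUBIC))
E
```

```text
position: [0.5777, 0.1433, 0.1409]
ee_rot: [-1.067, -2.948, 0.007]
contact_force: [-0.4, -0.2, 0.0]
position: [0.5812, 0.1441, 0.1466]
ee_rot: [1.068, 2.953, 0.002]
contact_force: [-1.5, -2.9, 3.2]
finger_gap: 0.156
finger_force: 40.0
position: [0.5812, 0.144, 0.1466]
ee_rot: [1.131, 2.929, 0.001]
contact_force: [-1.0, -0.9, 7.9]
position: [0.5805, 0.144, 0.1452]
ee_rot: [-1.131, -2.931, 0.0]
contact_force: [0.2, 0.5, -0.4]
finger_gap: 0.341
finger_force: 0.0
clock: 22.12
position: [0.5796, 0.1438, 0.2642]
ee_rot: [-1.13, -2.929, 0.002]
contact_force: [0.6, 0.4, -0.8]
[225 147]
```

View pics/c7.png

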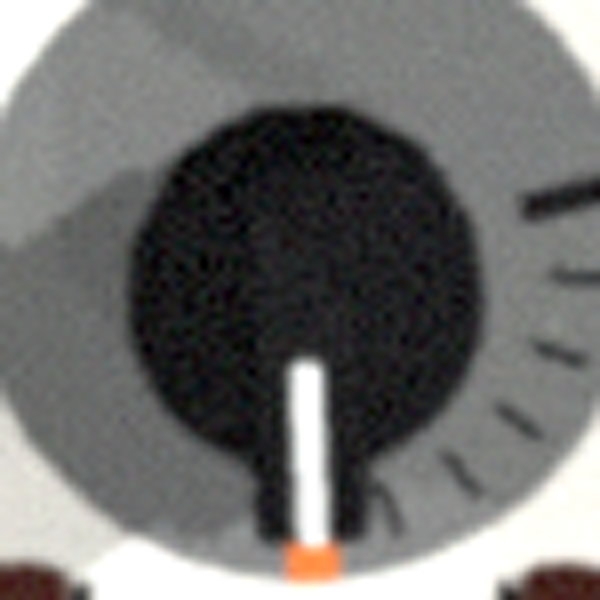

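The stripe's end at (313,545) now lies over the middle of the orange mark (286 to 343), and the knob is still fully seated. Nothing is touching it, so I'll hand in.

```bash
python3 -c "
from station import robot
print(robot.finish_job())"
```

```text
the job is handed in; nothing more can be done
None
```

The knob is fully seated on the damper spindle with its white pointer at the orange open mark, the gripper is clear, and the job was handed in at about 22 s of the 72 s allowed; the verdict was not shown.

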